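# Lock the casting mould's cover with its quarter-turn stud

### The arm

A 6-joint arm with a two-finger parallel gripper is mounted at the origin on the work surface. World frame = base frame: x ahead of the robot, y to its left, z up, the work surface at z = 0. Lengths are in m, angles in rad, forces in N, time in s.
With the tool pointing down it reaches from about 0.3 to 0.775 m from the base axis. Payload 14.6 kg.
Tool frame: the origin (TCP) lies on the front face of the gripper's body, between the roots of the fingers; the fingertips stand 97 mm ahead of it and the grasp point (between the pads) lies 78 mm ahead of it; z points along the fingers, x is the direction in which the jaws open and shut, and the axes are right-handed (so a half turn about z gives the same grasp; the last joint's range is limited). The gripper opens to 94 mm and grips with 3 to 60 N. Pads are 16 mm wide; open, the fingers measure 119 mm over their backs; the gripper's body (75 mm by 177 mm) begins 78 mm behind the grasp point.
Start: joints at [-1.412, 0.3, 1.521, -0, 1.321, -0.067], TCP at [0.123, -0.536, 0.303] pointing down, gripper open.
Joint ranges: [-3.03, 3.03], [-0.79, 2.21], [0.23, 2.52], [-1.04, 4.18], [0, 3.07], [-2.55, 2.55]. Speed limits (rad/s): [2.22, 2.22, 2.57, 3.14, 3.14, 3.14].

### API

Orientations are given as [roll, pitch, yaw] about the fixed x, y, z axes, in that order (R = Rz(yaw) Ry(pitch) Rx(roll)).
In Python, from station import sensors, camera, ctrl gives the robot as it stands.
- The arm moves only by the tool move_arm, never from a script. Its argument "rows" is text: rows parted by semicolons, each of 6 numbers parted by spaces: the shift along the tool's x, y, z in mm, then the turn, a rotation vector about the tool's x, y, z in rad. In form: x y z wx wy wz; .... A call has 1 to 20 rows; each row shifts and turns the pose as measured when the row begins, along the tool's axes as they then stand; what a row does not reach is not made up. A row lasts 1/8 s, in which the tool goes at most 62.5 mm and 10.7 degrees, less where a joint would pass 70% of its speed; a pose out of reach is approached as far as the arm can. A call with a gripper value outside its range is refused whole. "grip" is the opening, from -1 (shut) to 1 (fully open), set as the call begins (left out, the last holds). The fingers move at their own pace and stop on an object; "newtons" is the grip in N (left out, the last holds). Time passes only in rows, so rows that do not move let the fingers close. It gives the time, the measured TCP pose, the force and the opening at its end, in the units of the state.
- sensors.get_obs(): the state, without advancing time (a new reading comes with each control period).
- camera(name): name is "scene" or "top"; returns a dict with "color" (400x640x3 uint8, blue, green, red), "z_map" (400x640 float32, m along the optical axis (not along the pixel's ray), 0 where there is no reading), "mtx" (3x3 intrinsics, pixels), "position" and "attitude" of the camera in the world. Camera axes: x right, y down, z forward; pixel columns grow to the right and rows downward; lengths in m; the calibration is good to about 2 mm. A picture is of the moment at which its call begins.
- ctrl.hand_in(): hands the job in, once; it reports no verdict.
The state is a dict: "time_s": time; "qpos": joint angles; "joint_vel": joint speeds; "tau": joint torques, N m; "ee_pos": TCP position; "eef_rot": TCP orientation; "force": force on the tool from outside, world axes, zero at the start; "moment": the same for the moment, N m; "grip_width": finger opening in m.
Only numpy, scipy, OpenCV 4.12 (cv2) and the standard library are available. Lean on these libraries where they do the work, as an engineer would, in place of code of your own. Each camera call takes 0.05 s, during which the arm holds its last target.

### The job

Lock the free end of the casting mould's cover: take the steel locking stud with the short crossbar, pass its crossbar down through the open slot in the cover until the collar is down on the plate, then give it a quarter turn (either way) so that it stands across the slot like the stud already locked at the other end, and let go. Leave the other loose stud, with the long crossbar that does not fit, standing where it is.

Things in the scene. Friction and masses are not known exactly. Their poses are not given: they have to be found in the camera images.
- stud_grip (a point): Right stud (mm): loose, steel, upright on its crossbar. From below: crossbar 50 x 22 x 12 high; shank 20 dia x 16; collar 44 dia x 5; bar head 44 long x 18 thick x 44 high, parallel to the crossbar. Point: centre of the head, on the axis, 55 above the sole, 27 above the collar's underside, 22 above its top. x along head and crossbar, y across the 18 mm (grip so), z up. A half turn is the same.
- bigstud_grip (a point): Wrong stud, to be left alone: loose, steel, upright, the same as the right one in all but its crossbar, which is 88 mm long, sticks out 22 mm beyond the collar on both sides and cannot pass the slot. Same point and axes. Which of the two stands where changes.
- slot (a point): Centre of the open slot, at the cover's top face, 85 mm above the bench. 61 x 33 mm, through the 10 mm plate; x along its length, z up. The right crossbar passes with 5 mm play all round if the stud's x is parallel to this x within 10 deg. Collar down: stud_grip is 27 mm above this point and the bar turns freely under the plate, also if held up to 5 mm higher. No stop or detent: turn it about 90 deg.
- mould: Casting mould, fixed: white plaster case 130 (x) x 260 (y) mm, hollow, under a grey 10 mm cover plate, top 85 mm above the bench. Origin: centre of its underside. On the cover: the open slot at y = -80 mm, a small pouring cup (44 mm wide, 14 high) at y = +15, and at y = +80 a stud already locked, its head (49 mm above the plate) along y. The slot's length runs along x.
There are look-alikes about, which are no part of the job. What is shaped like the part that bears stud_grip but orange or pink is not meant.

How it is judged:
By the outcome, as a careful person would: the job done as asked, in the order asked, and still so for the second after the job is handed in, with the robot touching nothing.
It also fails if it takes over 42 s, if anything falls off the work surface, if the arm or the gripper's body presses on something with over 40 N, if the wrist force passes 120 N, or if a joint passes its speed limit or range.

## Working session

There is one attempt and no reset: what is moved stays moved. The work goes in short steps, Python scripts to look and compute and a tool call to move; the robot and the scene stay as the last step left them, time stands still between calls to the robot, and variables do not carry over. Pictures are saved under pics/ and viewed, and the job is handed in when it is done.

Besides the shell and the picture viewer there is one more tool, called by a JSON object that holds its "fn" and its "kwargs", one argument or row to a line. move_arm: Moves the arm, as the interface text tells. Its arguments: {"type":"object","properties":{"rows":{"type":"string"},"grip":{"type":"number"},"newtons":{"type":"number"}},"required":["rows"]}

```bash
mkdir -p pics; ls
python3 - <<'E'
from station import sensors,camera
import cv2,numpy as np
for n in("scene","top"):
    c=camera(n); cv2.imwrite(f"pics/{n}0.png",c["color"]); np.savez(f"{n}0.npz",**c)
    print(n,c["mtx"].tolist(),c["position"],c["attitude"],(c["z_map"]>0).mean())
print(sensors.get_obs())
E
```

```text
pics
scene [[419.48036620848865, 0.0, 322.7491039664941], [0.0, 419.48036620848865, 193.95079778353477], [0.0, 0.0, 1.0]] [1.2134932  0.20593839 0.68808571] [-2.26795463 -0.01955026  2.04331245] 0.99505859375
top [[370.70591358171396, 0.0, 317.7784035289949], [0.0, 370.70591358171396, 200.11872729792762], [0.0, 0.0, 1.0]] [ 0.39276004 -0.07987229  0.84559117] [-2.95318399e+00  2.03499494e-03 -1.55889901e+00] 0.99610546875
{'time_s': 0.1, 'qpos': array([-1.41161516e+00,  3.00389633e-01,  1.52150250e+00, -3.18742797e-06,
        1.32072848e+00, -6.66284462e-02]), 'joint_vel': array([-4.00276834e-04, -9.56135953e-04, -1.35235267e-03, -8.94444246e-04,
       -4.15519354e-05, -7.30606061e-04]), 'tau': array([ 1.94204833e-03, -5.32638359e+01, -3.53283656e+01,  7.09301513e-02,
        2.34563492e-02, -6.66594178e-05]), 'ee_pos': array([ 0.12310216, -0.53590611,  0.30216422]), 'eef_rot': array([-3.14152729e+00,  1.02588449e-03, -1.34498589e+00]), 'force': array([-0.49577594, -0.2466071 ,  0.20915751]), 'moment': array([-0.01301191,  0.00597234, -0.01039294]), 'grip_width': 0.09425541378614878}
```

View pics/scene0.png

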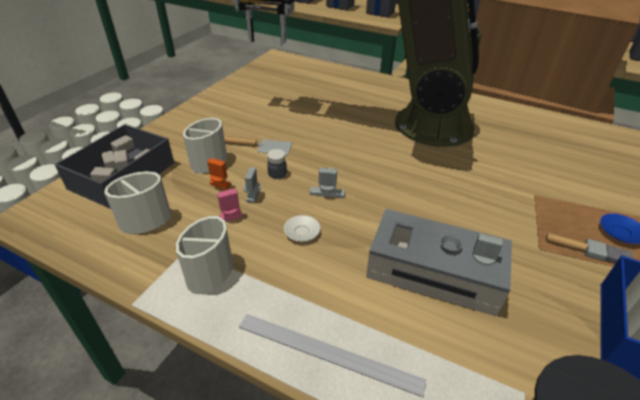

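View pics/top0.png

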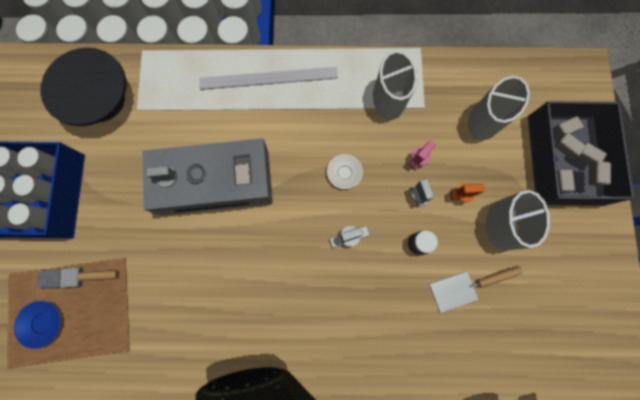

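Grey studs are at about (348,236) and (422,192) in the top view. The orange and pink look-alikes stand beside the second one. Next I'll zoom in and measure.

```bash
cat > h.py <<'E'
import numpy as np,cv2
from scipy.spatial.transform import Rotation as R
def load(n): 
    d=np.load(n); return {k:d[k] for k in d.files}
def pts(c):
    z=c["z_map"];v,u=np.mgrid[:400,:640];K=c["mtx"]
    p=np.stack([(u-K[0,2])/K[0,0]*z,(v-K[1,2])/K[1,1]*z,z],-1)
    P=p@R.from_euler('xyz',c["attitude"]).as_matrix().T+c["position"]; P[z==0]=np.nan
    return P
def ray(c,u,v,h):
    K=c["mtx"];d=R.from_euler('xyz',c["attitude"]).as_matrix()@np.array([(u-K[0,2])/K[0,0],(v-K[1,2])/K[1,1],1])
    p=c["position"];return p+d*(h-p[2])/d[2]
E
python3 - <<'E'
from h import *
t=load("top0.npz");s=load("scene0.npz")
a=cv2.resize(t["color"][160:260,310:470],None,fx=5,fy=5,interpolation=cv2.INTER_CUBIC);cv2.imwrite("pics/z1.png",a)
a=cv2.resize(s["color"][150:220,230:350],None,fx=6,fy=6,interpolation=cv2.INTER_CUBIC);cv2.imwrite("pics/z2.png",a)
a=cv2.resize(t["color"][130:220,135:280],None,fx=5,fy=5,interpolation=cv2.INTER_CUBIC);cv2.imwrite("pics/z3.png",a)
P=pts(t)
for u,v in((348,236),(422,192),(225,195),(300,280),(195,190)): print(u,v,P[v,u])
S=pts(s)
for u,v in((327,180),(252,180),(425,230),(450,130)): print(u,v,S[v,u])
E
```

```text
348 236 [ 0.46398077 -0.13980049  0.08060546]
422 192 [ 0.56147556 -0.29991704  0.06708114]
225 195 [0.54642469 0.11790533 0.08504652]
300 280 [ 0.37214392 -0.03879806  0.0012775 ]
195 190 [0.55624313 0.18131616 0.085852  ]
327 180 [ 0.47778839 -0.14435399  0.05113751]
252 180 [ 0.57872365 -0.29557105  0.06408086]
425 230 [0.57209951 0.12520967 0.08746396]
450 130 [0.05805621 0.06124114 0.03076709]
```

View pics/z1.png

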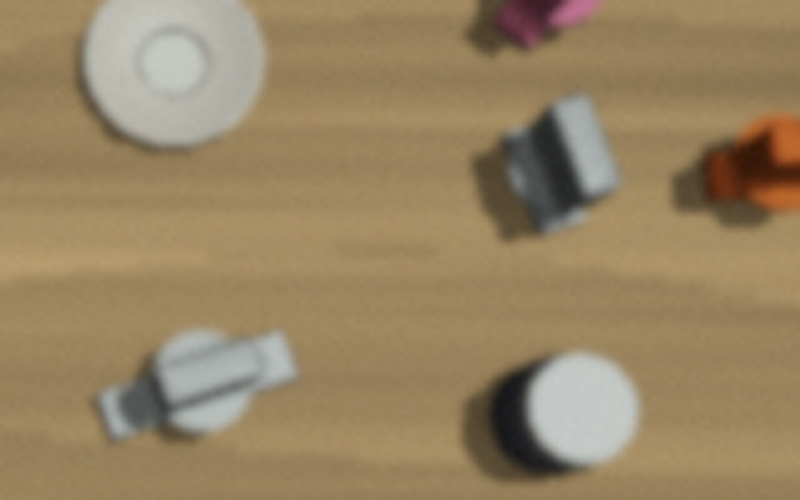

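View pics/z2.png

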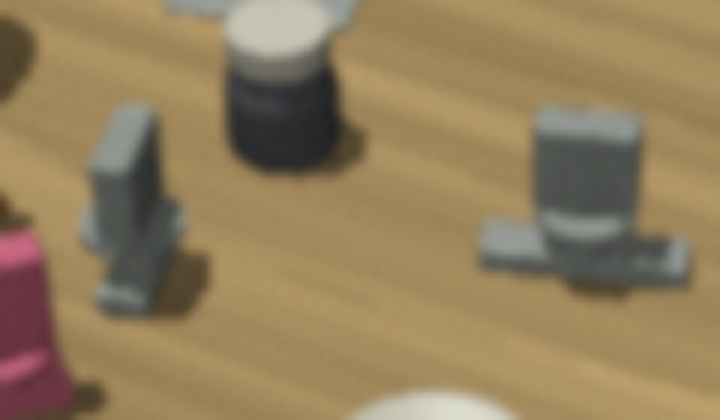

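View pics/z3.png

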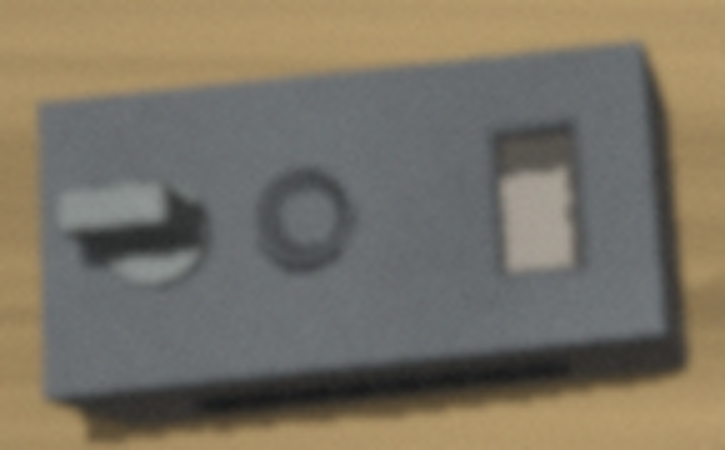

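The short-crossbar stud is the one at top (422,192). The one at (348,236) has the long bar. Now I'll measure the head's pose, the slot, and the heights of the neighbours.

Run:
```python
from h import *
t=load("top0.npz");s=load("scene0.npz")
def rect(c,m,h,off):
    n,l,st,ce=cv2.connectedComponentsWithStats(m.astype(np.uint8))
    for i in range(1,n):
        if st[i,4]<15: continue
        v,u=np.where(l==i); 
        (cx,cy),wh,a=cv2.minAreaRect(np.stack([u,v],1).astype(np.float32))
        b=cv2.boxPoints(((cx,cy),(wh[0]+1,wh[1]+1),a)); B=np.array([ray(c,p[0]+off[0],p[1]+off[1],h) for p in b])
        e1=B[1]-B[0];e2=B[2]-B[1]
        L=e1 if np.linalg.norm(e1)>np.linalg.norm(e2) else e2
        print(st[i],"ctr",B.mean(0).round(4),"sides",np.linalg.norm(e1).round(4),np.linalg.norm(e2).round(4),"long yaw",np.degrees(np.arctan2(L[1],L[0])).round(1))
P=pts(t)
g=t["color"].astype(int); sat=g.max(2)-g.min(2)
w=slice(175,208),slice(408,436)
print("gray\n",g[176:208:1,408:436].mean(2).astype(int))
print("head top"); rect(t,((g[w].mean(2)>118)&(sat[w]<22)),.077,(408,175))
g2=s["color"].astype(int);sat2=g2.max(2)-g2.min(2)
w=slice(160,205),slice(240,265)
print("scene gray\n",g2[w].mean(2).astype(int))
# heights of tall objects
for nm,(v0,v1,u0,u1) in dict(can1=(45,120,370,420),can2=(70,140,465,535),can3=(190,250,485,555),pink=(135,175,405,440),orange=(175,210,448,490),jar=(225,260,405,445)).items():
    q=P[v0:v1,u0:u1].reshape(-1,3); print(nm,np.nanpercentile(q[:,2],97).round(3),np.nanmedian(q[q[:,2]>.04],0).round(3))
```

```text
gray
 [[118 117 119 116 118 117 116 116 117 118 116 118 118 115 116 116 116 116
  116 116 117 117 117 115 115 115 114 116]
 [119 119 120 120 120 120 119 117 120 119 117 117 118 118 117 116 118 113
  118 118 118 116 117 112 116 115 116 116]
 [122 120 120 122 122 121 123 122 122 122 120 121 120 120 119 117 118 123
  124 122 120 121 119 118 120 119 119 120]
 [126 125 124 125 124 125 127 124 126 123 121 122 122 126 126 128 133 137
  141 135 127 122 122 121 122 124 121 122]
 [126 127 127 127 128 126 127 127 126 125 120 115 120 132 142 147 152 157
  157 148 135 126 121 123 127 124 125 125]
 [128 129 128 131 129 129 129 128 127 121 110 100 108 137 156 163 165 166
  163 158 141 129 126 128 129 127 127 129]
 [132 135 132 135 134 132 134 129 124 112  90  77  94 130 155 165 169 168
  169 163 148 137 131 132 132 132 132 130]
 [137 136 136 136 136 136 134 126 114  92  68  57  78 117 151 164 169 171
  167 166 156 144 137 133 135 135 135 138]
 [135 134 134 134 138 137 130 114  95  69  52  46  62 100 138 160 169 171
  169 167 158 148 138 135 132 134 133 133]
 [131 128 130 128 135 137 125 102  72  53
[... 2453 characters left out ...]
  79  94 113 123 127 131 129 131 134
  137 136 137 136 135 136 137 137 136 138]
 [128 114  96  87  89  97 104 103 104 105 110 122 128 130 132 134 136 137
  136 135 137 137 136 136 136 136 135 136]]
head top
[ 13   4  13  20 145] ctr [ 0.5668 -0.3081  0.077 ] sides 0.018 0.0453 long yaw -161.7
scene gray
 [[134 134 136 ... 126 125 124]
 [131 132 132 ... 129 127 127]
 [130 130 131 ... 134 131 131]
 ...
 [131 136 137 ... 115 124 128]
 [126 132 134 ... 125 128 129]
 [122 127 130 ... 128 130 130]]
can1 0.11 [ 0.813 -0.245  0.088]
can2 0.11 [ 0.759 -0.478  0.088]
can3 0.111 [ 0.503 -0.508  0.086]
pink 0.078 [ 0.648 -0.305  0.077]
orange 0.078 [ 0.567 -0.402  0.076]
jar 0.067 [ 0.455 -0.302  0.065]
```

Run:
```python
from h import *
t=load("top0.npz");s=load("scene0.npz")
def rects(c,m,h,off,amin=60):
    n,l,st,ce=cv2.connectedComponentsWithStats(m.astype(np.uint8))
    for i in range(1,n):
        if st[i,4]<amin: continue
        v,u=np.where(l==i); W=np.array([ray(c,a+off[0],b+off[1],h)[:2] for a,b in zip(u,v)])*1000
        (cx,cy),wh,a=cv2.minAreaRect(W.astype(np.float32))
        if wh[0]<wh[1]: a+=90
        print(st[i],"ctr",round(cx,1),round(cy,1),"sides",np.round(wh,1),"long yaw",round(a,1), "median",np.median(W,0).round(1))
S=pts(s);P=pts(t)
g2=s["color"].astype(int);sat2=g2.max(2)-g2.min(2);g=t["color"].astype(int);sat=g.max(2)-g.min(2)
# scene head top
w=slice(160,190),slice(243,260)
rects(s,(g2[w].mean(2)>100)&(sat2[w]<25),.077,(243,160),15)
# cover, top view & scene (grey, height ~85)
for c,Q,gg,ss,w in((t,P,g,sat,(slice(130,225),slice(135,280))),(s,S,g2,sat2,(slice(205,300),slice(365,520)))):
    G=gg[w].mean(2);off=(w[1].start,w[0].start)
    m=(abs(Q[w][...,2]-.085)<.012)&(ss[w]<30); print("cover");rects(c,m,.085,off,500)
    cv2.imwrite("pics/m_%d.png"%off[0],cv2.resize((m*255).astype(np.uint8),None,fx=5,fy=5,interpolation=0))
t3=t["color"][150:190,225:258]; print(g[150:190:2,228:258].mean(2).astype(int)); print(sat[150:190:2,228:258])
print(g2[220:252:2,385:415].mean(2).astype(int));
```

```text
[ 2  8 11 12 71] ctr 573.3 -304.4 sides [46.  14.2] long yaw 17.3 median [ 572.6 -304.7]
cover
[   8    9  126   72 6591] ctr 591.9 164.5 sides [132.7 261.2] long yaw 96.8 median [587.6 163.9]
cover
[   4    4  143   85 5837] ctr 600.9 166.3 sides [142.  259.6] long yaw 96.6 median [614.2 166.3]
[[107 106 107 106 105 106 104 105 103 106 108 107 107 107 107 106 106 108
  108 110 106 106 108 108 109 108 109 107 108 108]
 [105 106 106 106 104 106 106 107 106 106 107 107 107 107 106 106 105 107
  104 103 103 106 105 108 110 109 107 107 106 107]
 [106 104 107 107 106 101 102  99  99  99  98  97  94  96  94  89  91  90
   86  81  81  90  97 107 109 110 108 109 108 108]
 [106 104 105 103  96  89  80  78  76  77  74  73  69  68  69  66  67  67
   70  66  71  81  91 104 108 107 106 108 109 110]
 [104 104 104 103  92  81  71  70  74  77  77  78  77  80  77  78  78  81
   80  84  82  85  94 101 108 108 110 108 111 111]
 [107 106 106 102  96  85  74  73  80  84  84  84  83  82  85  82  83  83
   83  81  81  84  89 100 106 110 108 109 107 108]
 [106 104 105 102  97  87  79  78  83  83  85  86  84
[... 4899 characters left out ...]
 79  80  79  78  80  78
   79  77  77  77  78  80  87  99 105 108 108 105]
 [111 111 111 104  92  79  76  77  80  78  80  78  80  91 113 126 127 122
  114 112 106  96  86  85  94 102 106 108 108 108]
 [110 110 110 108 103 100  98  97  95  87  82  82  93 120 146 157 161 158
  155 155 153 143 118  99  99 105 107 109 108 108]
 [110 110 109 109 109 109 109 110 108 106 104 104 108 123 133 138 143 147
  151 155 154 141 118 103 103 106 109 108 108 109]
 [110 110 109 110 111 110 111 109 109 108 109 107 110 109 110 110 110 114
  118 122 124 116 104 102 106 109 109 108 108 108]
 [109 109 108 110 109 109 109 109 109 109 107 108 109 110 109 109 108 107
  109 108 109 108 107 107 109 110 108 108 108 108]]
```

Run:
```python
from h import *
s=load("scene0.npz")
cv2.imwrite("pics/z4.png",cv2.resize(s["color"][205:305,365:520],None,fx=5,fy=5,interpolation=cv2.INTER_CUBIC))
```

```text
(no output)
```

View pics/z4.png

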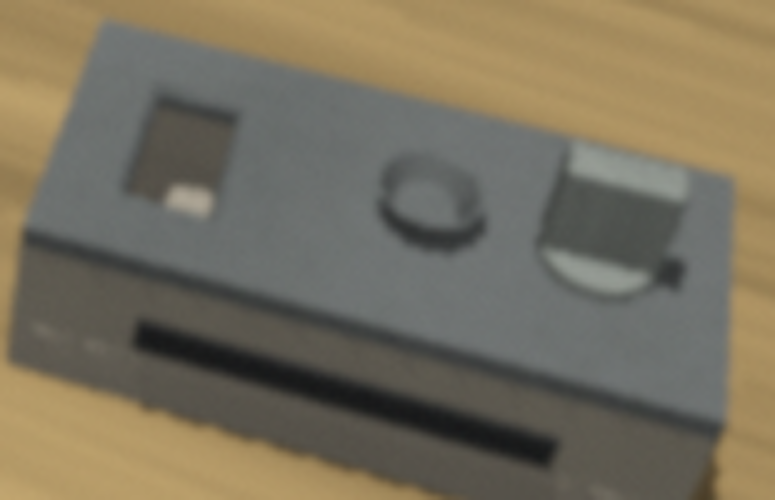

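Run:
```python
from h import *
t=load("top0.npz");s=load("scene0.npz")
for c,w,ref in((t,(slice(148,192),slice(226,260)),107),(s,(slice(216,256),slice(384,420)),110)):
    G=c["color"][w].astype(float).mean(2); off=(w[1].start,w[0].start)
    G=cv2.resize(G,None,fx=4,fy=4,interpolation=cv2.INTER_LINEAR)
    m=(abs(G-ref)>16).astype(np.uint8)
    cs,_=cv2.findContours(m,cv2.RETR_EXTERNAL,cv2.CHAIN_APPROX_NONE); k=max(cs,key=cv2.contourArea)[:,0]
    W=np.array([ray(c,(a+.5)/4-.5+off[0],(b+.5)/4-.5+off[1],.085)[:2]*1000 for a,b in k],np.float32)
    print(cv2.minAreaRect(W)); M=cv2.moments(W.reshape(-1,1,2)); print(M["m10"]/M["m00"],M["m01"]/M["m00"],M["m00"])
# cover edges both views: depth cluster
```

```text
((592.84716796875, 84.89369201660156), (43.05845260620117, 28.57675552368164), 5.257636070251465)
592.8570077861317 84.62715932365944 1113.8147406503558
((605.548828125, 85.83433532714844), (64.23777770996094, 38.01187515258789), 6.798069000244141)
602.4358675885022 84.25860205979677 2000.864553345833
```

Run:
```python
from h import *
t=load("top0.npz");s=load("scene0.npz")
def go(c,w,f,h):
    G=c["color"][w].astype(np.float32); off=(w[1].start,w[0].start)
    G=cv2.resize(G,None,fx=4,fy=4,interpolation=cv2.INTER_LINEAR)
    m=f(G).astype(np.uint8)
    cs,_=cv2.findContours(m,cv2.RETR_EXTERNAL,cv2.CHAIN_APPROX_NONE)
    k=np.concatenate([q for q in cs if cv2.contourArea(q)>60])[:,0]
    W=np.array([ray(c,(a+.5)/4-.5+off[0],(b+.5)/4-.5+off[1],h)[:2]*1000 for a,b in k],np.float32)
    hu=cv2.convexHull(W);M=cv2.moments(hu)
    print(np.round(np.hstack(cv2.minAreaRect(W)),1),np.round([M["m10"]/M["m00"],M["m01"]/M["m00"],M["m00"]],1))
    return m
for th in(12,14,16):
    go(t,(slice(150,190),slice(228,256)),lambda G:abs(G.mean(2)-107)>th,.085)
    go(s,(slice(217,254),slice(385,416)),lambda G:abs(G.mean(2)-110)>th,.085)
print("head")
sat=lambda G:G.max(2)-G.min(2)
for th in(85,95,105):
    m=go(s,(slice(164,190),slice(243,260)),lambda G:(G.mean(2)>th)&(sat(G)<25),.077)
cv2.imwrite("pics/m.png",np.hstack([cv2.resize(m*255,None,fx=4,fy=4),cv2.resize(cv2.cvtColor(s["color"][164:190,243:260],cv2.COLOR_BGR2GRAY),None,fx=16,fy=16)]))
for th in(115,125,135):
    go(t,(slice(176,200),slice(418,436)),lambda G:(G.mean(2)>th)&(sat(G)<25),.077)
print("locked stud top (z=.134)")
```

```text
[603.9  85.4  66.3  39.7   6.9] [ 604.1   85.4 2536.3]
[605.7  86.   67.5  39.6   6.8] [ 605.7   85.8 2544.6]
[603.7  85.3  65.6  38.7   7.5] [ 604.8   84.9 2374.8]
[605.9  86.1  66.3  38.8   6.5] [ 605.8   85.8 2454.4]
[603.8  85.1  65.2  38.    7.6] [ 605.8   85.8 2181.1]
[606.1  85.9  65.4  38.    6.8] [ 605.9   85.8 2380.9]
head
[ 586.7 -290.3   87.1   37.1   33.7] [ 591.7 -287.1 2418.7]
[ 590.1 -298.    85.3   17.5   18.2] [ 586.1 -298.3 1225.8]
[ 590.3 -298.6   85.3   16.2   18.5] [ 585.8 -299.1 1128. ]
[ 567.  -308.2   44.3   16.4   18. ] [ 567.3 -308.   685.5]
[ 567.4 -308.4   43.6   16.    17.6] [ 567.5 -308.2  656.4]
[ 567.5 -308.6   42.3   15.4   18. ] [ 567.6 -308.5  613.3]
locked stud top (z=.134)
```

View pics/m.png

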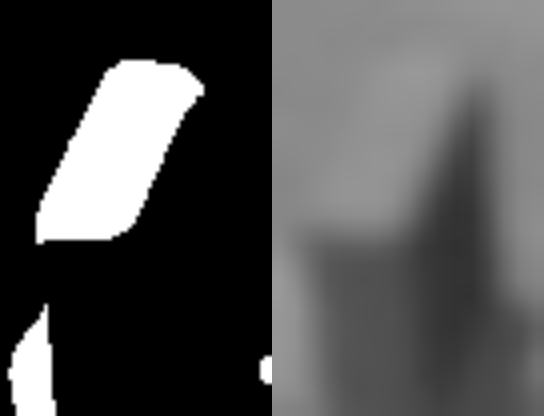

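Run:
```python
from h import *
s=load("scene0.npz")
G=cv2.resize(s["color"][164:180,243:260].astype(np.float32),None,fx=4,fy=4)
m=((G.mean(2)>105)&(G.max(2)-G.min(2)<28)).astype(np.uint8)
cs,_=cv2.findContours(m,cv2.RETR_EXTERNAL,cv2.CHAIN_APPROX_NONE);k=max(cs,key=cv2.contourArea)[:,0]
W=np.array([ray(s,(a+.5)/4-.5+243,(b+.5)/4-.5+164,.077)[:2]*1000 for a,b in k],np.float32)
print(cv2.minAreaRect(W))
```

```text
((571.7918701171875, -305.2648620605469), (46.92823791503906, 16.638519287109375), 15.602635383605957)
```

```bash
cat > d.py <<'E'
import sys,numpy as np
from station import sensors
from scipy.spatial.transform import Rotation as R
o=sensors.get_obs(); Rm=R.from_euler('xyz',o["eef_rot"])
print("t",o["time_s"],"grasp",((o["ee_pos"]+Rm.apply([0,0,.078]))*1000).round(1),"rpy",np.degrees(o["eef_rot"]).round(2),"w",o["grip_width"],"F",o["force"].round(1),"q",o["qpos"].round(2))
if len(sys.argv)>4:
    x,y,z,yaw=map(float,sys.argv[1:5]); T=R.from_euler('xyz',[180,0,yaw],degrees=True)
    tcp=np.array([x,y,z+78])/1000
    print("shift",(Rm.inv().apply(tcp-o["ee_pos"])*1000).round(1),"rot",(Rm.inv()*T).as_rotvec().round(4))
E
python3 d.py 569.5 -307 130 -72.5
```

```text
t 0.1 grasp [ 123.1 -535.8  224.2] rpy [-1.800e+02  6.000e-02 -7.706e+01] w 0.09425541378614878 F [-0.5 -0.2  0.2] q [-1.41  0.3   1.52 -0.    1.32 -0.07]
shift [-123.1 -486.3   94.3] rot [-0.0001  0.001  -0.0796]
```

{"fn": "move_arm", "kwargs": {
  "rows": "-12 -48 6 0 0 -0.008; -12 -49 6 0 0 -0.008; -12 -49 6 0 0 -0.008; -12 -49 6 0 0 -0.008; -12 -49 6 0 0 -0.008; -12 -49 6 0 0 -0.008; -12 -49 6 0 0 -0.008; -12 -49 6 0 0 -0.008; -12 -49 6 0 0 -0.008; 0 0 0 0 0 0; 0 0 0 0 0 0",
  "grip": 0.1,
  "newtons": 40
}}

```text
time_s: 1.48
ee_pos: [0.5319, -0.3114, 0.2426]
eef_rot: [3.139, 0.006, -1.273]
force: [0.2, 0.8, 0.7]
grip_width: 0.052
```

```bash
python3 d.py 569.5 -307 130 -72.5
```

```text
t 1.475 grasp [ 531.5 -311.   164.6] rpy [179.82   0.36 -72.93] w 0.05195295537165556 F [0.2 0.8 0.7] q [-0.59  0.5   1.38  0.    1.26  0.68]
shift [  7.  -37.4  34.4] rot [ 0.003   0.0063 -0.0076]
```

{"fn": "move_arm", "kwargs": {
  "rows": "4 -19 20 0.0015 0.003 -0.004; 4 -19 20 0.0015 0.003 -0.004; 0 0 15 0 0 0; 0 0 0 0 0 0"
}}

```text
time_s: 1.98
ee_pos: [0.5676, -0.3113, 0.1871]
eef_rot: [-3.141, -0.001, -1.27]
force: [0.5, -0.4, -0.0]
grip_width: 0.0518
```

```bash
python3 d.py 569.5 -307 105 -72.5
python3 - <<'E'
from station import camera
import cv2,numpy as np
for n,w in(("scene",(slice(80,220),slice(190,350))),("top",(slice(130,260),slice(350,500)))):
    c=camera(n);np.savez(n+"1.npz",**c);cv2.imwrite(f"pics/{n}1.png",cv2.resize(c["color"][w],None,fx=4,fy=4,interpolation=cv2.INTER_CUBIC))
E
```

```text
t 1.975 grasp [ 567.6 -311.3  109.1] rpy [-1.7999e+02 -4.0000e-02 -7.2770e+01] w 0.05183319166195535 F [ 0.5 -0.4 -0. ] q [-0.56  0.62  1.33 -0.    1.19  0.71]
shift [-3.5 -3.1  4.1] rot [-0.0001 -0.0007 -0.0047]
```

View pics/scene1.png

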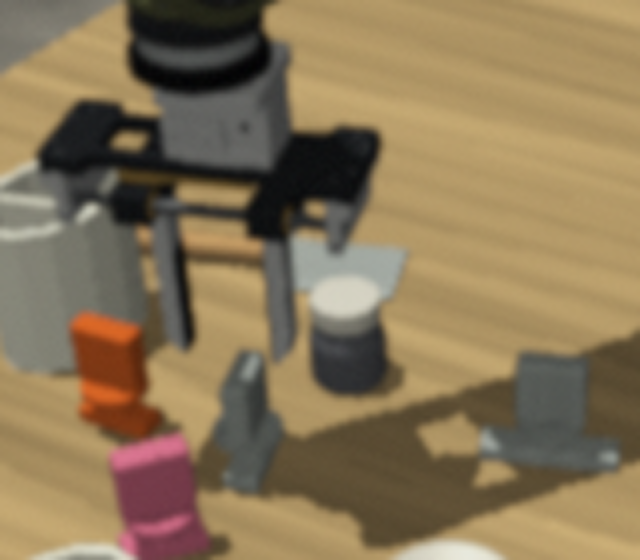

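View pics/top1.png

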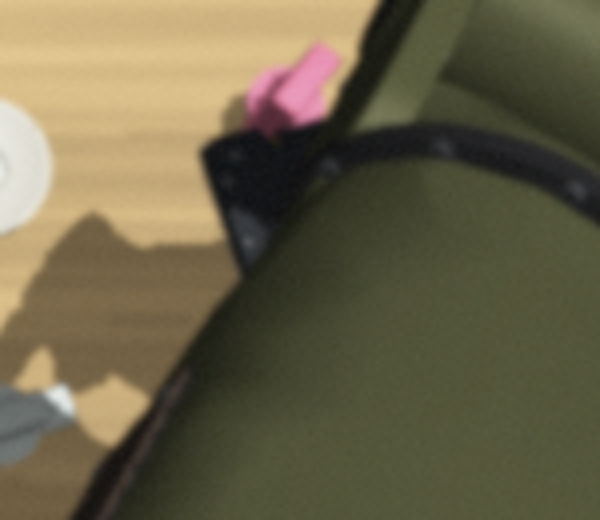

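```bash
python3 - <<'E'
from h import *
s=load("scene1.npz")
Rc=R.from_euler('xyz',s["attitude"])
y=np.radians(-72.77);d=np.array([np.cos(y),np.sin(y),0]);n=np.array([-d[1],d[0],0])
g=np.array([567.6,-311.3,90.1])
for a in(-1,1):
  for b in (-8,8):
    for k in (26,37):
      p=(g+a*k*d+b*n)/1000;q=Rc.inv().apply(p-s["position"]);uv=q[:2]/q[2]*s["mtx"][0,0]+s["mtx"][:2,2]
      print(a,b,k,uv.round(1),((uv-[190,80])*4).round(0))
# color stud head midlines now
E
python3 - <<'E'
import cv2,numpy as np
c=np.load("scene1.npz")["color"]
cv2.imwrite("pics/s1z.png",cv2.resize(c[135:210,222:282],None,fx=8,fy=8,interpolation=cv2.INTER_CUBIC))
E
```

```text
-1 -8 26 [259.7 166.3] [279. 345.]
-1 -8 37 [264.1 166.8] [296. 347.]
-1 8 26 [257.8 170.2] [271. 361.]
-1 8 37 [262.2 170.8] [289. 363.]
1 -8 26 [238.8 163.8] [195. 335.]
1 -8 37 [234.5 163.3] [178. 333.]
1 8 26 [236.7 167.6] [187. 351.]
1 8 37 [232.2 167.1] [169. 348.]
```

View pics/s1z.png

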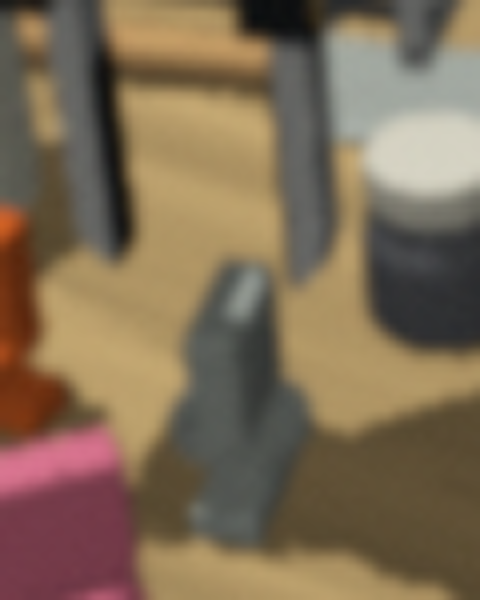

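```bash
python3 d.py 570.5 -307 58 -72.5
```

```text
t 2.075 grasp [ 568.4 -311.5  110.8] rpy [-1.7989e+02 -1.5000e-01 -7.2770e+01] w 0.05176896792004183 F [-0.1 -0.3  0.8] q [-0.56  0.62  1.33 -0.    1.19  0.71]
shift [-3.6 -3.4 52.8] rot [-0.0018 -0.0026 -0.0046]
```

{"fn": "move_arm", "kwargs": {
  "rows": "-3 -4 6 0 0 -0.005; 0 0 15 0 0 0; 0 0 15 0 0 0; 0 0 12 0 0 0; 0 0 0 0 0 0"
}}

```text
time_s: 2.7
ee_pos: [0.5709, -0.3074, 0.1382]
eef_rot: [-3.139, -0.003, -1.265]
force: [0.8, -0.2, 0.8]
grip_width: 0.0515
```

```bash
python3 d.py 570.5 -307 58 -72.5
```

```text
t 2.7 grasp [ 571.1 -307.6   60.2] rpy [-179.87   -0.18  -72.49] w 0.051516145694285996 F [ 0.8 -0.2  0.8] q [-0.55  0.68  1.36 -0.    1.1   0.71]
shift [-0.5  0.2  2.2] rot [-0.0023 -0.0032  0.0002]
```

Good. Closing now.

{"fn": "move_arm", "kwargs": {
  "rows": "0 0 2 0 0 0; 0 0 0 0 0 0; 0 0 0 0 0 0; 0 0 0 0 0 0; 0 0 0 0 0 0; 0 0 0 0 0 0; 0 0 0 0 0 0",
  "grip": -1,
  "newtons": 50
}}

```text
time_s: 3.58
ee_pos: [0.5712, -0.3076, 0.1372]
eef_rot: [-3.138, -0.004, -1.265]
force: [-0.6, -0.6, -1.0]
grip_width: 0.0178
```

```bash
python3 d.py 570.5 -307 58 -72.5
```

```text
t 3.575 grasp [ 571.5 -307.9   59.2] rpy [-179.81   -0.25  -72.49] w 0.01777557738786682 F [-0.6 -0.6 -1. ] q [-0.55  0.68  1.36 -0.    1.09  0.71]
shift [-0.8  0.5  1.2] rot [-0.0033 -0.0043  0.0002]
```

{"fn": "move_arm", "kwargs": {
  "rows": "0 0 -20 0 0 0; 0 0 -30 0 0 0; 0 0 -35 0 0 0; 0 0 -35 0 0 0; 0 0 0 0 0 0"
}}

```text
time_s: 4.2
ee_pos: [0.5706, -0.3072, 0.2666]
eef_rot: [-3.136, -0.007, -1.265]
force: [-0.4, -0.7, -1.7]
grip_width: 0.0179
```

```bash
python3 d.py 604.8 85.6 174 -83.1
python3 - <<'E'
from station import camera
import cv2,numpy as np
for n,w in(("scene",(slice(60,210),slice(190,350))),):
    c=camera(n);np.savez(n+"2.npz",**c);cv2.imwrite(f"pics/{n}2.png",cv2.resize(c["color"][w],None,fx=4,fy=4,interpolation=cv2.INTER_CUBIC))
E
```

```text
t 4.2 grasp [ 571.2 -307.6  188.6] rpy [-179.68   -0.41  -72.49] w 0.017938903245401854 F [-0.4 -0.7 -1.7] q [-0.55  0.54  1.26 -0.    1.33  0.71]
shift [-364.4 -150.7   12.8] rot [-0.0063 -0.0065  0.1852]
```

View pics/scene2.png

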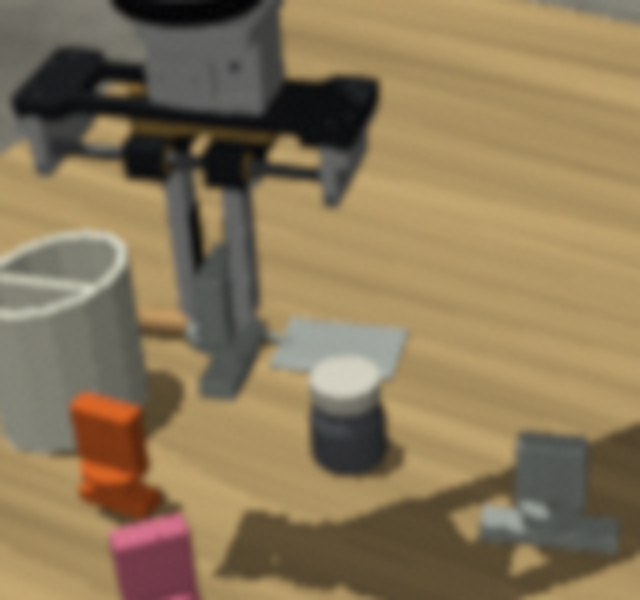

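{"fn": "move_arm", "kwargs": {
  "rows": "-45 -19 1 0 0 0; -45 -19 1 0 0 0; -45 -19 1 0 0 0; -45 -19 1 0 0 0; -45 -19 1 0 0 0; -45 -19 1 0 0 0; -45 -19 1 0 0 0; -45 -18 0 0 0 0; 0 0 0 -0.003 -0.003 0.09; 0 0 0 -0.003 -0.003 0.09; 0 0 0 0 0 0"
}}

```text
time_s: 5.62
ee_pos: [0.6018, 0.095, 0.2402]
eef_rot: [3.116, 0.007, -1.45]
force: [0.4, -0.1, -0.7]
grip_width: 0.0174
```

```bash
python3 d.py 604.8 85.6 174 -83.1
```

```text
t 5.625 grasp [599.8  95.3 162.3] rpy [178.54   0.38 -83.07] w 0.017352872215210695 F [ 0.4 -0.1 -0.7] q [0.09 0.49 1.4  0.01 1.27 1.54]
shift [  9.6  -1.5 -11.9] rot [0.0254 0.0067 0.0006]
```

{"fn": "move_arm", "kwargs": {
  "rows": "9 -2 -11 0.025 0.006 0; 0 0 0 0 0 0; 0 0 0 0 0 0"
}}

```text
time_s: 6.0
ee_pos: [0.6052, 0.0849, 0.2511]
eef_rot: [-3.141, 0.0, -1.447]
force: [-0.5, 0.5, -1.3]
grip_width: 0.018
```

```bash
python3 d.py 604.8 85.6 174 -83.1
python3 - <<'E'
from station import camera
import cv2,numpy as np
for n,w in(("scene",(slice(150,300),slice(350,520))),("top",(slice(110,230),slice(140,300)))):
    c=camera(n);np.savez(n+"3.npz",**c);cv2.imwrite(f"pics/{n}3.png",cv2.resize(c["color"][w],None,fx=4,fy=4,interpolation=cv2.INTER_CUBIC))
E
```

```text
t 6.0 grasp [605.2  84.9 173.1] rpy [-1.7998e+02  1.0000e-02 -8.2900e+01] w 0.01796309088651232 F [-0.5  0.5 -1.3] q [0.08 0.48 1.4  0.   1.27 1.53]
shift [-0.7  0.3 -0.9] rot [-0.0003  0.0001  0.0035]
```

View pics/scene3.png

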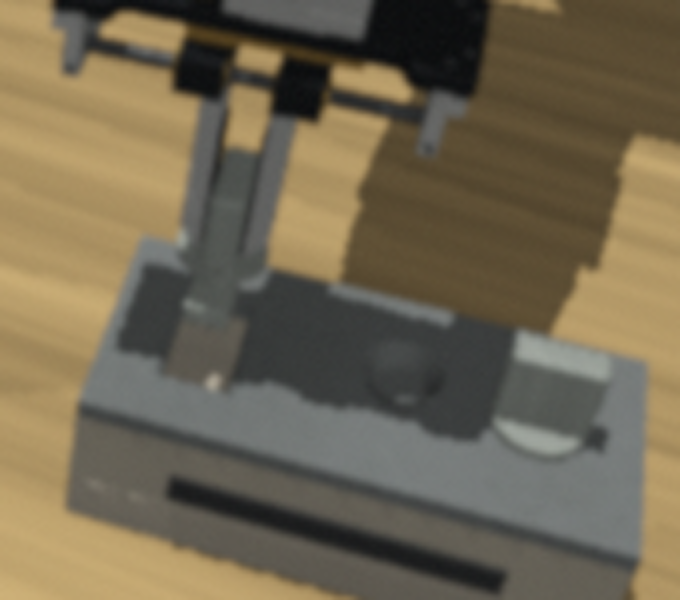

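View pics/top3.png

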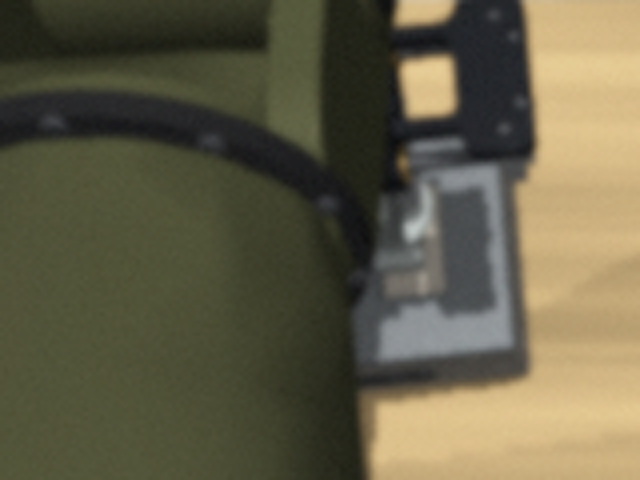

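Run:
```python
from h import *
s=load("scene3.npz")
Rc=R.from_euler('xyz',s["attitude"]);w=(slice(185,255),slice(380,430))
def pr(p):
    q=Rc.inv().apply(np.array(p)/1000-s["position"]);return q[:2]/q[2]*s["mtx"][0,0]+s["mtx"][:2,2]
a=np.radians(7.1);ex=np.array([np.cos(a),np.sin(a),0]);ey=np.array([-ex[1],ex[0],0]);ez=np.array([0,0,1.])
c=np.array([605.2,84.9,173.1-59.2])
im=cv2.resize(s["color"][w],None,fx=8,fy=8,interpolation=cv2.INTER_CUBIC);im=cv2.convertScaleAbs(im,alpha=1.5)
cv2.imwrite("pics/s3a.png",im)
def dot(p,col):
    u=(pr(p)-[380,185]+.5)*8;cv2.circle(im,tuple(int(x) for x in u),3,col,-1)
for y in(-11,11):
    for z in(0,12): dot(c+25*ex+y*ey+z*ez,(0,0,255))
for y in(-9,9): dot(c+22*ex+y*ey+77*ez,(0,255,0));dot(c-22*ex+y*ey+77*ez,(0,255,0))
for t in np.linspace(0,6.28,24): dot(c+22*np.cos(t)*ex+22*np.sin(t)*ey+33*ez,(255,0,0))
a=np.radians(6.9);ex=np.array([np.cos(a),np.sin(a),0]);ey=np.array([-ex[1],ex[0],0])
for x in(-30.5,30.5):
    for y in(-16.5,16.5): dot(np.array([604.8,85.6,85])+x*ex+y*ey,(0,255,255))
cv2.imwrite("pics/s3b.png",np.hstack([cv2.imread("pics/s3a.png"),im]))
```

```text
(no output)
```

View pics/s3b.png

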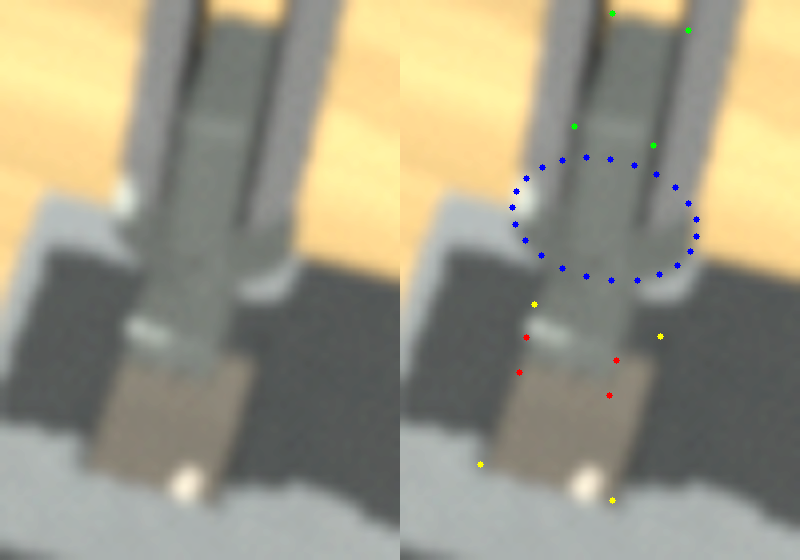

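```bash
python3 d.py 608.2 84.5 150 -83.1
```

```text
t 6.1 grasp [605.3  85.1 173.2] rpy [-179.97    0.    -82.9 ] w 0.01766792594776663 F [-0.7  0.5 -1.9] q [0.08 0.48 1.4  0.   1.27 1.53]
shift [ 0.9 -2.8 23.2] rot [-0.0006  0.0001  0.0034]
```

{"fn": "move_arm", "kwargs": {
  "rows": "1 -3 9 0 0 0.003; 0 0 9 0 0 0; 0 0 4 0 0 0; 0 0 0 0 0 0; 0 0 0 0 0 0"
}}

```text
time_s: 6.72
ee_pos: [0.6084, 0.0846, 0.2267]
eef_rot: [3.141, 0.0, -1.45]
force: [-0.8, 0.1, -1.3]
grip_width: 0.0175
```

```bash
python3 d.py 608.2 84.5 150 -83.1
python3 - <<'E'
from station import camera
import cv2,numpy as np
for n,w in(("scene",(slice(185,260),slice(375,425))),("top",(slice(140,200),slice(210,280)))):
    c=camera(n);np.savez(n+"4.npz",**c);cv2.imwrite(f"pics/{n}4.png",cv2.convertScaleAbs(cv2.resize(c["color"][w],None,fx=8,fy=8,interpolation=cv2.INTER_CUBIC),alpha=1.5))
E
```

```text
t 6.725 grasp [608.3  84.6 148.7] rpy [ 1.7994e+02  1.0000e-02 -8.3060e+01] w 0.017542095887580777 F [-0.8  0.1 -1.3] q [0.08 0.51 1.41 0.   1.22 1.53]
shift [ 0.   0.2 -1.3] rot [0.001  0.0002 0.0008]
```

View pics/scene4.png

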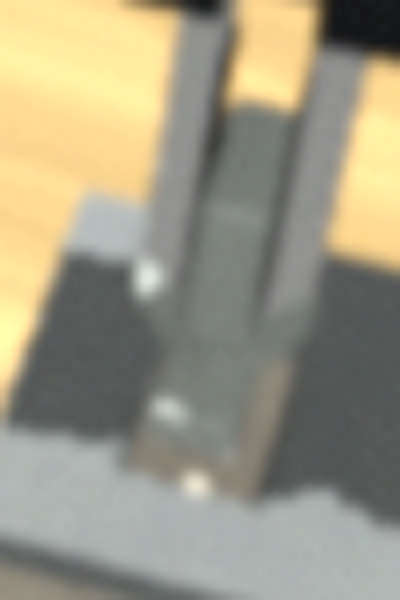

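View pics/top4.png

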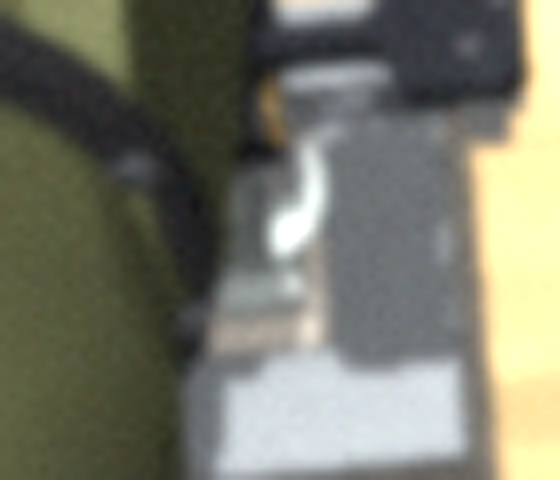

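Run:
```python
from h import *
s=load("scene4.npz");w=(slice(225,252),slice(386,416))
c=s["color"][w].astype(int)
print("cols 386..415 gray");
for r in range(27): print(225+r,c[r].mean(1).astype(int))
print("r-b")
for r in range(27): print(225+r,(c[r,:,2]-c[r,:,0]))
```

```text
cols 386..415 gray
225 [60 59 58 58 58 58 59 64 71 75 75 75 77 80 83 84 84 82 83 80 75 75 78 80
 79 79 78 72 64 60]
226 [59 59 58 58 58 60 59 62 68 73 75 75 76 80 83 83 84 83 84 82 76 76 79 78
 79 78 74 68 61 59]
227 [59 60 59 59 60 59 59 59 63 70 72 75 77 76 80 80 81 81 82 81 78 78 78 78
 78 75 69 64 58 59]
228 [58 58 59 58 59 59 58 59 62 67 72 76 76 76 78 78 81 79 81 80 80 79 79 79
 77 70 64 59 57 58]
229 [58 58 59 58 59 60 58 59 61 67 74 77 78 78 78 80 83 81 81 82 83 82 82 81
 77 70 61 57 59 57]
230 [59 58 59 58 60 58 59 60 63 70 77 78 78 78 79 82 83 84 82 83 82 84 83 84
 81 71 61 56 57 57]
231 [59 59 59 58 58 59 59 62 66 73 78 81 80 79 80 83 84 84 83 81 82 84 86 87
 83 72 60 57 56 57]
232 [58 58 59 59 59 58 60 65 70 75 80 82 80 80 82 81 83 84 82 81 81 84 88 89
 82 68 58 56 57 58]
233 [59 59 60 59 59 59 61 66 74 81 83 83 81 82 81 82 82 82 82 82 82 85 89 86
 78 65 57 56 56 57]
234 [59 58 58 57 58 57 61 72 89 97 97 90 85 81 83 82 82 82 81 81 82 84 88 85
 74 60 56 56 56 56]
235 [ 59  58  58  58  57  57  63  81 109 123 121 107  91  84  82  83  83  82
  80  80  83  87  89  84  69  57  
[... 3880 characters left out ...]
1
 -1 -3 -2 -2 -2 -2]
245 [-1 -2 -3 -4 -3 -3 -2 -1  0  3  5  9 15 19 18 15 13 13 13 14 12  7  2 -2
 -1 -1 -3 -1 -2 -1]
246 [-3 -2 -4 -3 -4 -2 -4 -3 -1 -2 -1  3  8 11 12 11  8  9 11 11 10  5 -1 -1
  0 -4 -2 -2 -2 -3]
247 [-3 -4 -4 -3 -4 -3 -2 -3 -3 -4 -3 -2  0  2  4  2  3  4  4  7  5  3 -2 -4
 -3 -3 -3 -3 -4 -3]
248 [-3 -4 -3 -3 -3 -3 -3 -3 -2 -3 -4 -3 -4 -1 -2 -1 -2 -2 -1  1  0 -2 -2 -3
 -3 -3 -3 -3 -3 -3]
249 [-3 -4 -3 -3 -3 -3 -2 -3 -4 -4 -4 -3 -3 -2 -3 -3 -3 -3 -3 -3 -2 -3 -3 -4
 -4 -4 -3 -4 -3 -3]
250 [-4 -4 -4 -4 -3 -2 -3 -4 -3 -4 -3 -3 -4 -4 -4 -2 -4 -3 -4 -3 -2 -4 -3 -3
 -3 -3 -4 -3 -3 -3]
251 [-4 -2 -3 -3 -3 -3 -3 -3 -4 -3 -3 -2 -4 -3 -4 -4 -3 -3 -4 -4 -3 -3 -3 -2
 -4 -3 -2 -3 -3 -3]
```

Run:
```python
from h import *
s=load("top4.npz");w=(slice(168,190),slice(233,256))
c=s["color"][w].astype(int)
for r in range(22): print(168+r,c[r].mean(1).astype(int), (c[r,:,2]-c[r,:,0]))
```

```text
168 [ 22  22  19  23  30  42  53  58  57  66 104 154 182 190 186 170 132  94
  76  76  76  73  76] [-1 -1  0  3  5  4  1 -2 -2 -3 -4 -3 -5 -4 -3 -4 -1 -3 -4 -5 -7 -6 -4]
169 [ 22  22  22  21  28  42  53  60  58  67 108 159 186 185 172 145 116  88
  75  76  77  76  75] [-2 -1 -2  2  3  3  1 -1 -1 -1 -5 -5 -4 -5 -3 -1  1  0 -2 -4 -4 -6 -5]
170 [ 23  21  22  22  33  45  58  60  60  67 103 152 173 169 143 122 106  90
  81  75  77  77  75] [-2 -1 -2  2  4  5  0 -2 -2 -2 -3 -5 -4 -3 -2  3  6  3  0 -3 -5 -6 -5]
171 [ 25  24  21  21  33  47  57  61  62  64  91 132 147 135 112 103 102  90
  77  78  78  75  77] [-1 -2 -2  3  5  1  0 -3 -1 -2 -2 -3 -2 -2 -1  6  9  3  1 -5 -5 -5 -6]
172 [ 24  22  22  25  37  47  60  64  66  66  80 100 112 105  91  98  99  89
  80  76  74  74  76] [-2 -1 -1  1  4  1  0 -2 -2 -2 -2 -3 -3 -1  3  7  9  6 -1 -4 -5 -5 -5]
173 [ 25  22  22  27  43  60  70  72  69  72  77  92 102 102  97 100 103  93
  78  76  76  76  77] [ 1 -1 -1  0  2 -2 -2 -3 -2 -3 -2 -1 -3 -3 -1  7  8  5 -1 -4 -5 -7 -4]
174 [ 25  23  26  29  50  69  83  85  85  88  91  99 114 126 114 104 104  95
  8
[... 2035 characters left out ...]
5
 143 137 125 117 114] [ -2  -3  -5  -5  -5  -6  -5  -5  -7  -7  -8  -8  -8  -7  -8  -9  -8 -10
  -9  -8  -8  -7  -8]
187 [ 56  69  74  76  83  98 106 110 117 128 139 144 143 145 146 147 150 148
 148 144 143 139 139] [ -4  -4  -4  -5  -7  -8  -6  -7  -6  -7  -8  -9  -8  -8 -10  -9 -10  -9
  -7  -8  -8  -9  -9]
188 [ 62  71  73  76  88 112 129 133 136 142 142 146 147 146 147 148 148 149
 149 147 148 147 147] [ -1  -5  -5  -6  -7  -6  -8  -9  -9  -7  -9 -10 -10  -7  -8  -9  -9  -9
  -8  -9  -8  -9  -8]
189 [ 63  71  75  80  93 117 136 143 142 145 148 145 145 146 146 146 146 147
 147 147 148 149 148] [ -1  -3  -6  -5  -5  -8  -9  -9  -9  -8  -9  -9  -9  -8  -9  -8  -8  -9
 -10  -9  -9  -9 -10]
```

The crossbar is centred over the slot to within about 1 mm, judging by the visible gaps in both views. Lowering it.

{"fn": "move_arm", "kwargs": {
  "rows": "0 -1 4 0 0 0; 0 0 5 0 0 0; 0 0 5 0 0 0; 0 0 5 0 0 0; 0 0 0 0 0 0"
}}

```text
time_s: 7.45
ee_pos: [0.6094, 0.0847, 0.2063]
eef_rot: [3.141, 0.0, -1.45]
force: [-0.1, -0.5, -2.0]
grip_width: 0.0175
```

```bash
python3 d.py 609.2 85 117.5 -83.1
```

```text
t 7.45 grasp [609.3  84.7 128.3] rpy [ 1.7994e+02  1.0000e-02 -8.3060e+01] w 0.017508894603114267 F [-0.1 -0.5 -2. ] q [0.08 0.53 1.43 0.   1.18 1.53]
shift [-0.3  0.1 10.8] rot [0.001  0.0002 0.0007]
```

Sole is now about 16 mm below the cover's top with no contact force. Lowering the rest.

{"fn": "move_arm", "kwargs": {
  "rows": "0 0 4 0 0 0; 0 0 4 0 0 0; 0 0 2.5 0 0 0; 0 0 0 0 0 0"
}}

```text
time_s: 7.95
ee_pos: [0.6095, 0.0847, 0.1953]
eef_rot: [3.141, 0.0, -1.45]
force: [0.3, 0.7, -2.0]
grip_width: 0.0179
```

```bash
python3 d.py 609.2 85 117.5 -83.1
python3 - <<'E'
from station import camera
import cv2,numpy as np
for n,w in(("scene",(slice(185,260),slice(375,425))),):
    c=camera(n);np.savez(n+"5.npz",**c);cv2.imwrite(f"pics/{n}5.png",cv2.convertScaleAbs(cv2.resize(c["color"][w],None,fx=8,fy=8,interpolation=cv2.INTER_CUBIC),alpha=1.5))
E
```

```text
t 7.95 grasp [609.4  84.7 117.3] rpy [ 1.7996e+02  1.0000e-02 -8.3060e+01] w 0.01786060719980552 F [ 0.3  0.7 -2. ] q [0.08 0.54 1.43 0.   1.16 1.53]
shift [-0.4  0.2 -0.2] rot [0.0007 0.0002 0.0007]
```

View pics/scene5.png

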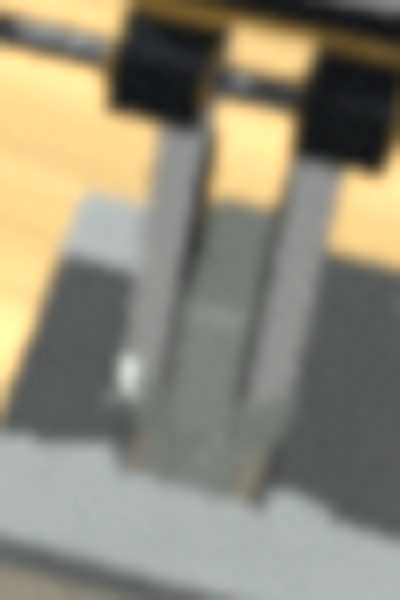

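{"fn": "move_arm", "kwargs": {
  "rows": "-0.5 0 0 0 0 -0.15; -0.5 0 0 0 0 -0.15; -0.5 0 0 0 0 -0.15; -0.5 0 0 0 0 -0.15; -0.5 0 0 0 0 -0.15; 0 0 0 0 0 0"
}}

```text
time_s: 8.75
ee_pos: [0.6088, 0.087, 0.1965]
eef_rot: [-3.141, -0.001, -0.677]
force: [-0.1, 0.8, -1.0]
grip_width: 0.0179
```

```bash
python3 d.py 606.4 87.7 117 7
```

```text
t 8.75 grasp [608.9  87.  118.5] rpy [-1.7995e+02 -5.0000e-02 -3.8810e+01] w 0.017949832663652077 F [-0.1  0.8 -1. ] q [0.08 0.54 1.44 0.   1.16 0.76]
shift [-2.3  1.   1.5] rot [-6.000e-04 -1.200e-03 -7.996e-01]
```

{"fn": "move_arm", "kwargs": {
  "rows": "-0.5 0 0 0 0 -0.16; -0.5 0 0.5 0 0 -0.16; -0.5 0 0.5 0 0 -0.16; -0.5 0 0 0 0 -0.16; -0.5 0 0 0 0 -0.15; 0 0 0 0 0 0"
}}

```text
time_s: 9.5
ee_pos: [0.6067, 0.0878, 0.1961]
eef_rot: [-3.142, -0.002, 0.112]
force: [0.1, -0.1, -0.9]
grip_width: 0.0177
```

```bash
python3 d.py 606.4 87.7 116.5 7
```

```text
t 9.5 grasp [606.9  87.8 118.1] rpy [-1.80e+02 -1.40e-01  6.41e+00] w 0.017706082171890267 F [ 0.1 -0.1 -0.9] q [ 0.08  0.54  1.44  0.    1.16 -0.03]
shift [-0.3  0.1  1.6] rot [-0.0001 -0.0024 -0.0103]
```

{"fn": "move_arm", "kwargs": {
  "rows": "0 0 1 0 -0.002 -0.01; 0 0 1 0 0 0; 0 0 0 0 0 0"
}}

```text
time_s: 9.88
ee_pos: [0.6068, 0.0877, 0.1941]
eef_rot: [-3.142, -0.0, 0.113]
force: [-0.8, -0.2, -0.3]
grip_width: 0.0178
```

{"fn": "move_arm", "kwargs": {
  "rows": "0 0 1 0 0 0; 0 0 0 0 0 0"
}}

```text
time_s: 10.12
ee_pos: [0.6069, 0.0878, 0.1942]
eef_rot: [-3.142, -0.001, 0.111]
force: [0.0, -0.2, -1.7]
grip_width: 0.0175
```

Height is now 116.2 mm, which is what "collar down" should read. Releasing and retreating.

{"fn": "move_arm", "kwargs": {
  "rows": "0 0 0 0 0 0; 0 0 0 0 0 0; 0 0 0 0 0 0; 0 0 0 0 0 0; 0 0 0 0 0 0",
  "grip": 0.1
}}

```text
time_s: 10.75
ee_pos: [0.607, 0.0878, 0.1941]
eef_rot: [-3.142, -0.002, 0.11]
force: [-0.8, 0.8, -0.6]
grip_width: 0.0518
```

{"fn": "move_arm", "kwargs": {
  "rows": "0 0 -8 0 0 0; 0 0 -20 0 0 0; 0 0 -30 0 0 0; 0 0 -40 0 0 0; 0 20 -30 0 0 0; 0 50 0 0 0 0; 0 50 0 0 0 0; 0 50 0 0 0 0; 0 50 0 0 0 0; 0 50 0 0 0 0; 0 0 0 0 0 0"
}}

```text
time_s: 12.12
ee_pos: [0.6368, -0.1883, 0.3335]
eef_rot: [3.14, -0.007, 0.112]
force: [-1.2, 0.9, 0.1]
grip_width: 0.0517
```

```bash
python3 d.py
python3 - <<'E'
from station import camera
import cv2,numpy as np
for n,w in(("scene",(slice(185,305),slice(360,520))),("top",(slice(120,220),slice(130,290)))):
    c=camera(n);np.savez(n+"6.npz",**c);cv2.imwrite(f"pics/{n}6.png",cv2.resize(c["color"][w],None,fx=5,fy=5,interpolation=cv2.INTER_CUBIC));cv2.imwrite(f"pics/{n}6f.png",c["color"])
E
```

```text
t 12.125 grasp [ 637.4 -188.4  255.5] rpy [179.9   -0.41   6.44] w 0.05173991736696133 F [-1.2  0.9  0.1] q [-0.34  0.54  1.11  0.    1.48 -0.46]
```

View pics/scene6.png

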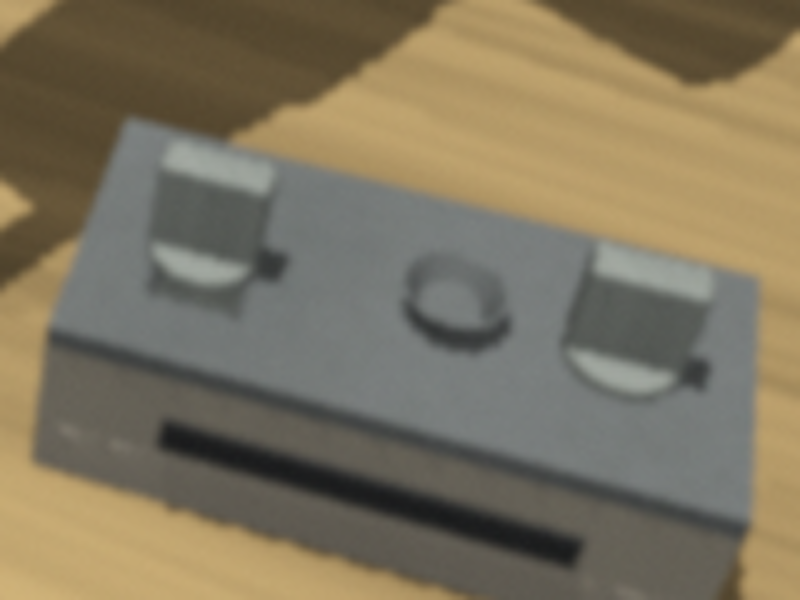

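View pics/top6.png

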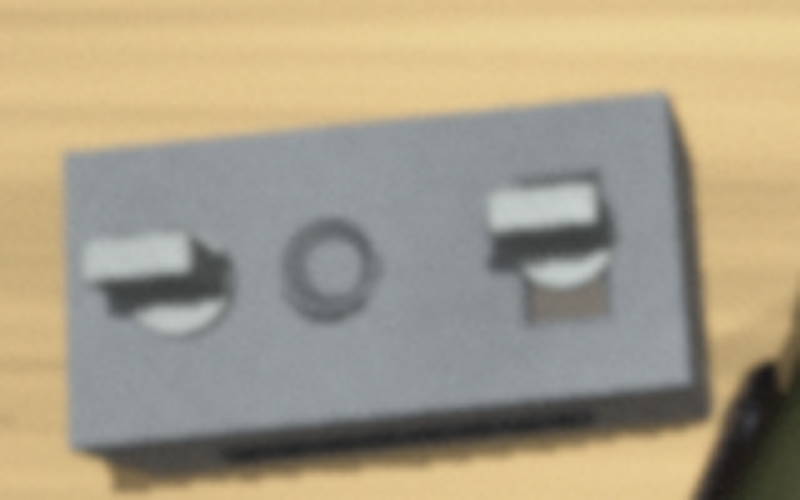

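View pics/scene6f.png

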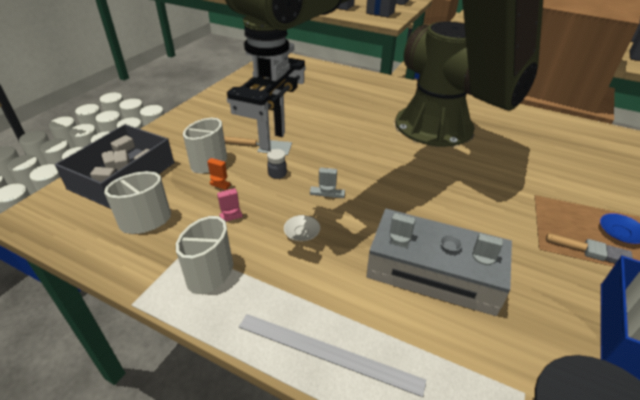

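Run:
```python
from h import *
t=load("top6.npz");g=t["color"].astype(np.float32);P=pts(t)
for nm,(v0,v1,u0,u1) in dict(new=(154,168,226,253),old=(164,178,144,172)).items():
    G=cv2.resize(g[v0:v1,u0:u1].mean(2),None,fx=4,fy=4); m=(G>140).astype(np.uint8)
    cs,_=cv2.findContours(m,cv2.RETR_EXTERNAL,cv2.CHAIN_APPROX_NONE);k=max(cs,key=cv2.contourArea)[:,0]
    W=np.array([ray(t,(a+.5)/4-.5+u0,(b+.5)/4-.5+v0,.134)[:2]*1000 for a,b in k],np.float32)
    q=cv2.minAreaRect(W);z=P[v0:v1,u0:u1,2];print(nm,np.round(np.hstack(q),1),"z",np.median(z[z>.115]).round(4))
```

```text
new [609.7  85.2  25.5  45.9   3.3] z 0.1335
old [584.7 243.   28.2  56.1   0.7] z 0.1334
```

```bash
python3 -c "
from station import ctrl;print(ctrl.hand_in())"
```

```text
the job is handed in; nothing more can be done
None
```

The short-crossbar stud is locked in the open slot, turned a quarter turn, and released. I handed the job in with the clock at about 12 s of the 42 s allowed, and the arm had moved well clear.

**Checks that agreed:**
- **Height:** the head top reads 133.5 mm, the same as the stud already locked (133.4 mm), so the collar is down on the plate.
- **Orientation:** the gripper turned the stud by about 90° (yaw −83° to +6.4°). In both camera views the head stands across the slot, parallel to the locked stud.
- **Sideways position:** the stud's y is 85.2 mm against 85.6 mm measured for the slot centre.
- **Forces:** every force reading was 2 N or less.
- **Other parts:** the final picture shows the long-crossbar stud and the look-alikes still where they were.

**Checks that disagreed or were weak:**
- **Camera offset:** the two cameras differed by 2–5 mm on the stud and the slot. I used a mean of the two and checked the gaps around the crossbar before lowering it.
- **Position along the slot:** the stud appears to sit about 4–5 mm off centre along the slot's length. There is plenty of play in that direction.
- **Final angle in the picture:** the angle fit to the final image was unreliable because the collar merged with the head. The orientation rests on the robot's own pose reading and on what the pictures show.

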